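Stack the bead drying tray

TASK

Pick up the oblong bead tray by its wooden handle bar and stack it on the base tray (the low board with a square socket at each corner and no handle), so that all four of its pins stand fully down in the four corner sockets; then let go. Keep the tray level so that no beads roll off, lower it rather than drop it, and leave the square tray and the base tray where they are.

Things in the scene. Friction and masses are not known exactly. Their poses are not given: they have to be found in the camera images.
- oblong_tray: Tray to move, loose, about 0.45 kg: plywood board 190 (its x) x 140 (y) x 10 mm with an 8 mm rim, dark clay beads on top and a bridge-shaped handle. Under its corners four wooden pins, 12 mm thick, 40 mm long, tips tapered, at x = +-75, y = +-50 mm. 105 mm high overall. Origin: tray centre at the level of the pin tips (0 on the table); z up. A half turn makes no difference.
- tray_handle (a point): Centre of the oblong tray's handle bar, 94 mm above that tray's origin, axes as the tray's. The bar is 110 mm long (x), 22 mm wide (y), 22 mm high, on a post 16 mm long (x) at either end; under it 34 mm of free space above the board, beads there up to 16 mm. Grip it at the middle from above, fingers closing along y.
- base_tray: Tray to stack on, loose, 1.6 kg, no handle: plywood board 210 (x) x 160 (y) x 12 mm, beads between four corner blocks 52 x 52 x 20 mm, centred at x = +-75, y = +-50 mm. Each has a square socket 38 mm wide, 20 mm deep: floor 12 mm, top 32 mm above the origin. Pins have 13 mm play each way; the seated tray's origin is 12 mm above this one, x axes parallel. Origin: centre of underside; z up.
- square_tray: Tray to leave alone, loose: like the oblong tray, with a similar handle and the same heights (105 mm overall), but square, 126 x 126 mm, with a 90 mm handle bar and pins at x = +-45, y = +-45 mm, which do not suit the sockets. Origin: tray centre at the level of the pin tips.
There are look-alikes about, which are no part of the job. Leave any purple look-alike of the oblong_tray alone.

How it is judged:
On the way:
1. the oblong tray is lifted clear, its pins above the height of the socket blocks (height (world z) of oblong_tray above 0.04 m), for 0.1 s.
At the end, for the whole second after the job is handed in: The oblong tray stands at rest on the base tray with all four pins on the socket floors: centres within 20 mm of each other seen from above, its origin 8 to 16 mm above the base tray's, long sides parallel within 12 degrees (either way round), level within 3 degrees (horizontal distance between oblong_tray and base_tray below 0.02 m and z of oblong_tray in the frame of base_tray between 0.008 and 0.016 m and angle between the x axis of oblong_tray and the x axis of base_tray, either way round below 0.21 rad and angle between oblong_tray's own z axis and vertical below 0.05 rad and linear speed of oblong_tray below 0.02 m/s); the robot touches nothing.
It fails at once if the square tray is moved by more than 30 mm (distance of square_tray from where it was at the start of the episode above 0.03 m).
It fails at once if the base tray is moved by more than 40 mm (distance of base_tray from where it was at the start of the episode above 0.04 m).
It fails at once if the oblong tray is tilted by more than 29 degrees (angle between oblong_tray's own z axis and vertical above 0.5 rad).
It fails at once if the oblong tray is dropped: it falls faster than 0.6 m/s with no finger on it (a fall of about 20 mm) (linear speed of oblong_tray above 0.6 m/s and contact force between oblong_tray and the fingers below 0.2 N).
It also fails if it takes over 37 s, if anything falls off the work surface, if the arm or the gripper's body presses on something with over 40 N, if the wrist force passes 120 N, or if a joint passes its speed limit or range.

ROBOT

A 7-joint arm with a two-finger parallel gripper is mounted at the origin on the work surface. World frame = base frame: x ahead of the robot, y to its left, z up, the work surface at z = 0. Lengths are in m, angles in rad, forces in N, time in s.
With the tool pointing down it reaches from about 0.4 to 0.9 m from the base axis. Payload 5.5 kg.
Tool frame: the origin (TCP) lies at the very end of the fingers, on their centre line; the grasp point (between the pads) lies 19 mm behind it; z points along the fingers, y is the line along which they close (so a half turn about z gives the same grasp; the last joint's range is limited). The gripper opens to 85 mm and grips with 20 to 120 N. Pads are 22 mm wide; open, the fingers measure 114 mm over their backs; the gripper's body (76 mm by 85 mm) begins 54 mm behind the grasp point. The pads swing forward as they close: fully open they stand 13 mm farther back than shut.
Start: joints at [0.263, 0.501, -0.427, 1.55, 0.221, 1.138, -0.21], TCP at [0.65, 0, 0.231] pointing down, gripper open.
Joint ranges: [-2.88, 2.88], [-0.31, 2.03], [-1.54, 1.56], [0.2, 2.42], [-1.41, 4.55], [0.19, 2.02], [-2.57, 2.57]. Speed limits (rad/s): [2.57, 2.57, 3.14, 3.14, 3.14, 3.14, 3.14].

INTERFACE

Orientations are given as a rotation vector (axis times angle).
In Python, from plant import arm, imaging gives the robot as it stands.
- The arm moves only by the tool apply_moves, never from a script. Its arguments are lists of equal length, an entry for each row: "delta_pos": the shift along the tool's x, y, z in cm, a list of three; "rotation": the turn, a rotation vector about the tool's x, y, z in rad, a list of three. In form: {"delta_pos": [[x, y, z], ...], "rotation": [[wx, wy, wz], ...]}. A call has 1 to 20 rows; each row shifts and turns the commanded pose from where the row before left it, along the tool's axes as they then stand; what a row does not reach is not made up. A row lasts 1/12 s, in which the tool goes at most 41.7 mm and 7.16 degrees, less where a joint would pass 70% of its speed; a pose out of reach is approached as far as the arm can. A call is refused whole if a number of a shift passes 4.17 or a number of a turn 0.125, either way. A call with a gripper value outside its range is refused whole. "claw" is the opening, from 0 (shut) to 1 (fully open), set as the call begins (left out, the last holds). The fingers move at their own pace and stop on an object; "squeeze" is the grip in N (left out, the last holds). Time passes only in rows, so rows that do not move let the fingers close. It gives the time, the measured TCP pose, the force, the opening and the grip force at its end, in the units of the state.
- arm.sense(): the state, without advancing time (a new reading comes with each control period).
- imaging.grab_frame(name): name is "scene" or "side" or "wrist"; returns a dict with "frame" (480x640x3 uint8, blue, green, red), "vertical_fov" (degrees; the focal length in pixels is half the picture's height over the tangent of half this angle, whatever the lens; pixels are square), "cx", "cy" (the principal point, pixels), "k1" (the pictures are not rectified: a ray, as slopes to the right and down, at radius r is drawn at 1 + k1 r^2 times it, then the intrinsics apply), "world_from_camera" (4x4, takes a point from camera to world coordinates); the wrist camera has in their place "mount" (4x4, takes a point from camera to tool coordinates, whose origin is the TCP and whose axes are the flange's). Camera axes: x right, y up, looking along -z (the intrinsics and any distortion apply to the point x, -y, -z); pixel columns grow to the right and rows downward; lengths in m; the calibration is good to about 2 mm. A picture is of the moment at which its call begins: read the wrist's pose just before it. There is no depth.
- arm.sign_off(): hands the job in; it is judged then, once.
The state is a dict: "t": time; "q": joint angles; "qd": joint speeds; "effort": joint torques, N m; "tool_pos": TCP position; "eef_rot": TCP orientation; "ft_force": force on the tool from outside, world axes, zero at the start; "moment": the same for the moment, N m; "width": finger opening in m; "finger_force": force on a finger pad.
Only numpy, scipy, OpenCV 4.12 (cv2) and the standard library are available. Lean on these libraries where they do the work, as an engineer would, in place of code of your own. Each camera call takes 0.05 s, during which the arm holds its last target. There are 200 camera calls.

## Working session

There is one attempt and no reset: what is moved stays moved. The work goes in short steps, Python scripts to look and compute and a tool call to move; the robot and the scene stay as the last step left them, time stands still between calls to the robot, and variables do not carry over. Pictures are saved under pics/ and viewed, at most 10 in all, crops included, and the job is handed in when it is done.

Besides the shell and the picture viewer there is one more tool, called after ">>>" as name(argument=value, ...) on one line, values as JSON. apply_moves: Moves the arm, as the interface text tells. Its arguments: {"type":"object","properties":{"delta_pos":{"type":"array","items":{"type":"array","items":{"type":"number"}}},"rotation":{"type":"array","items":{"type":"array","items":{"type":"number"}}},"claw":{"type":"number"},"squeeze":{"type":"number"}},"required":["delta_pos","rotation"]}

```bash
ls; mkdir -p pics; cat > h.py <<'E'
import numpy as np, cv2
from scipy.spatial.transform import Rotation as R
from plant import arm, imaging
def K(f):
    fl=240/np.tan(np.radians(f["vertical_fov"])/2)
    return np.array([[fl,0,f["cx"]],[0,fl,f["cy"]],[0,0,1.]]), np.array([f["k1"],0,0,0,0.])
def pose(f,s=None):
    if "world_from_camera" in f: return np.array(f["world_from_camera"])
    T=np.eye(4);T[:3,:3]=R.from_rotvec(s["eef_rot"]).as_matrix();T[:3,3]=s["tool_pos"]
    return T@np.array(f["mount"])
def cast(f,T,uv,z):
    k,d=K(f); n=cv2.undistortPoints(np.array(uv,float).reshape(-1,1,2),k,d)[:,0]
    D=np.c_[n[:,0],-n[:,1],-np.ones(len(n))]@T[:3,:3].T
    o=T[:3,3]; return o+D*((z-o[2])/D[:,2])[:,None]
def proj(f,T,P):
    k,d=K(f); p=(np.array(P,float).reshape(-1,3)-T[:3,3])@T[:3,:3]
    return cv2.projectPoints(p*[1,-1,-1],np.zeros(3),np.zeros(3),k,d)[0][:,0]
E
python3 - <<'E'
from h import *
print(arm.sense())
for n in("scene","side","wrist"):
    f=imaging.grab_frame(n); cv2.imwrite(f"pics/{n}0.png",f["frame"]); print(n,{k:v for k,v in f.items() if k!="frame"})
E
```

```text
pics
{'t': 0.0, 'q': array([ 0.26320143,  0.50185981, -0.42675402,  1.5514318 ,  0.22077969,
        1.13823367, -0.21033421]), 'qd': array([ 1.34849831e-03, -7.27502947e-04, -2.76294648e-04, -3.65683289e-04,
       -1.72628311e-03, -2.32515770e-03, -9.58488926e-05]), 'effort': array([ 1.57038257e-04, -5.69523740e+01, -5.81651285e+00, -2.80938792e+01,
        1.07328620e-02,  1.20940185e-02,  1.30241034e-05]), 'tool_pos': array([ 6.49336624e-01, -5.70910911e-05,  2.30256086e-01]), 'eef_rot': array([-2.22048416e+00, -2.22042740e+00,  1.99705143e-03]), 'ft_force': array([-0.28566821, -0.37298203,  0.76779235]), 'moment': array([-0.05556141, -0.02212483, -0.01156075]), 'finger_force': 0.0, 'width': 0.08517515090467545}
scene {'vertical_fov': 48.47977967296461, 'cx': 323.6657208529166, 'cy': 248.8636705698435, 'k1': 0.04305986768489066, 'world_from_camera': array([[ 0.85967496, -0.4122842 ,  0.30163009,  0.82642593],
       [ 0.51074827,  0.70496615, -0.49209646, -0.55550135],
       [-0.00975541,  0.57710005,  0.81661519,  0.99639952],
       [ 0.        ,  0.        ,  0.        ,  1. 
[... 169 characters left out ...]
6231,  0.28346559, -0.24001043,  0.23122029],
       [-0.37136443,  0.69664028, -0.61382472, -0.61770473],
       [-0.00679726,  0.65904445,  0.75207328,  0.85608154],
       [ 0.        ,  0.        ,  0.        ,  1.        ]])}
wrist {'vertical_fov': 63.40845532440743, 'cx': 320.035795288793, 'cy': 236.6467531364726, 'k1': -0.08362272383621588, 'mount': array([[-6.51941204e-04,  9.58069631e-01,  2.86534739e-01,
         7.36311161e-02],
       [ 9.99999507e-01,  4.10044895e-04,  9.04216090e-04,
         7.79819397e-04],
       [ 7.48809869e-04,  2.86535187e-01, -9.58069427e-01,
        -1.42781296e-01],
       [ 0.00000000e+00,  0.00000000e+00,  0.00000000e+00,
         1.00000000e+00]])}
```

View pics/scene0.png

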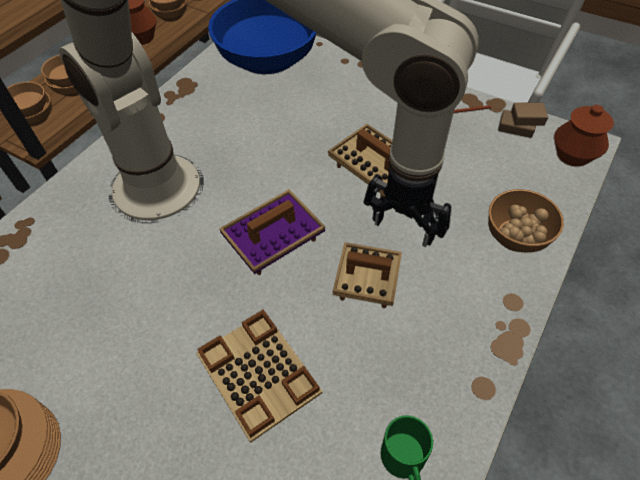

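View pics/side0.png

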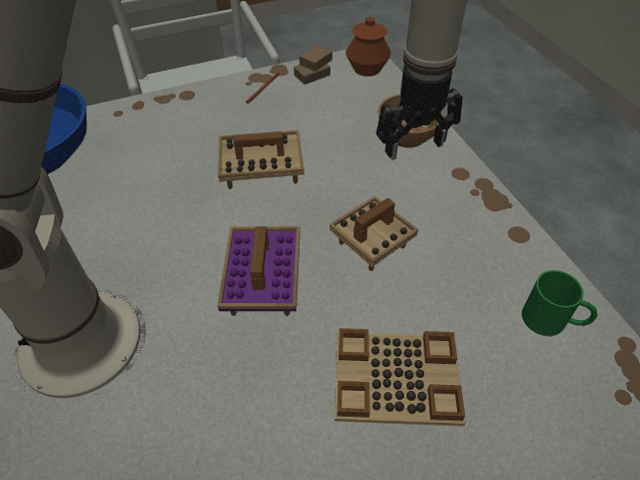

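The scene view shows the base tray with sockets near (260,327), (215,353), (301,386) and (254,415). The purple decoy is at (272,230), the square tray at (367,272), and the oblong tray at (365,155), partly hidden by the arm. In the side view the oblong tray is clear: rim corners (219,135), (299,131), (303,175), (220,180), with the bar at (260,143). The base sockets there are at (353,344), (440,347), (353,398) and (446,402).

```bash
python3 - <<'E'
from h import *
f=imaging.grab_frame("side");T=pose(f)
c=cast(f,T,[(219,135),(299,131),(303,175),(220,180)],.057); print("obl rim",c.round(3),c.mean(0))
d=c[1]-c[0]+c[2]-c[3]; print("yaw",np.arctan2(d[1],d[0]))
b=cast(f,T,[(236,137),(284,134)],.105);print("bar top",b, )
for n,p in(("side",[(353,344),(440,347),(446,402),(353,398)]),("scene",[(215,353),(260,327),(301,386),(254,415)])):
    f=imaging.grab_frame(n);T=pose(f);c=cast(f,T,p,.03);print(n,c.round(3),c.mean(0))
    # refine: brown block components
    h=cv2.cvtColor(f["frame"],cv2.COLOR_BGR2HSV)
    m=cv2.inRange(h,(3,90,30),(14,255,140)); cv2.imwrite(f"pics/m_{n}.png",m)
    N,l,s,cc=cv2.connectedComponentsWithStats(m)
    print([(s[i].tolist()) for i in range(1,N) if s[i][4]>60])
f=imaging.grab_frame("side");T=pose(f)
sq=cast(f,T,[(331,229),(378,198),(417,231),(372,262)],.057);print("sq",sq.mean(0))
print(R.from_rotvec(arm.sense()["eef_rot"]).as_matrix().round(2))
E
```

```text
obl rim [[0.374 0.413 0.057]
 [0.555 0.355 0.057]
 [0.51  0.207 0.057]
 [0.337 0.26  0.057]] [0.44413482 0.30885952 0.057     ]
yaw -0.30550832102470404
bar top [[0.39891532 0.32993722 0.105     ]
 [0.50110232 0.29932995 0.105     ]]
side [[ 0.449 -0.202  0.03 ]
 [ 0.586 -0.264  0.03 ]
 [ 0.545 -0.355  0.03 ]
 [ 0.409 -0.292  0.03 ]] [ 0.49746891 -0.27846063  0.03      ]
[[346, 17, 45, 59, 1799], [246, 71, 34, 32, 144], [234, 132, 50, 27, 511], [354, 199, 40, 44, 561], [251, 227, 17, 62, 508], [339, 329, 30, 32, 400], [423, 331, 34, 33, 498], [338, 381, 31, 36, 471], [428, 385, 37, 36, 549]]
scene [[ 0.414 -0.294  0.03 ]
 [ 0.457 -0.203  0.03 ]
 [ 0.594 -0.265  0.03 ]
 [ 0.549 -0.354  0.03 ]] [ 0.50331758 -0.27914924  0.03      ]
[[0, 0, 65, 59, 1539], [128, 0, 98, 74, 2903], [581, 0, 59, 26, 888], [0, 55, 96, 114, 3231], [164, 78, 32, 27, 225], [454, 94, 51, 19, 320], [554, 105, 60, 61, 2594], [357, 128, 34, 43, 533], [491, 191, 71, 52, 977], [247, 201, 48, 43, 693], [489, 214, 46, 38, 270], [0, 218, 34, 30, 325], [0, 250, 8, 14, 63], [347, 251, 45, 30, 698], [503, 294, 20, 16, 105], [242, 310, 35, 34, 426], [491, 319, 35, 39, 266], [198, 336, 36, 36, 433], [501, 344, 22, 21, 99], [282, 366, 37, 39, 476], [472, 378, 23, 21, 113], [0, 395, 23, 77, 648], [235, 396, 39, 41, 498], [29, 434, 29, 46, 241]]
sq [0.58689092 0.00385543 0.057     ]
[[-0.  1. -0.]
 [ 1.  0.  0.]
 [ 0. -0. -1.]]
```

>>> apply_moves(delta_pos=[[1.5,-1,0],[3,-2,0],[3,-2,0],[3,-2,0],[3,-2,0],[3,-2,0],[3,-2,0],[3,-2,0],[3,-2,0],[3,-2,0],[1.7,-1.2,0],[0,0,0]], rotation=[[0,0,0],[0,0,0],[0,0,0],[0,0,0],[0,0,0],[0,0,0],[0,0,0],[0,0,0],[0,0,0],[0,0,0],[0,0,0],[0,0,0]], claw=1)

```text
t: 1.35
tool_pos: [0.4438, 0.3078, 0.232]
eef_rot: [-2.209, -2.23, -0.003]
ft_force: [-0.1, 0.1, -0.1]
width: 0.0853
finger_force: 0.0
```

>>> apply_moves(delta_pos=[[0,0,0],[0,0,0],[0,0,0],[0,0,0],[0,0,0],[0,0,0],[0,0,0],[0,0,0],[0,0,0],[0,0,0],[0,0,0],[0,0,0]], rotation=[[0,0,-0.12],[0,0,-0.12],[0,0,-0.12],[0,0,-0.12],[0,0,-0.12],[0,0,-0.12],[0,0,-0.12],[0,0,-0.12],[0,0,-0.12],[0,0,-0.12],[0,0,-0.08],[0,0,0]])

```text
t: 2.35
tool_pos: [0.4486, 0.3012, 0.2312]
eef_rot: [-0.453, -3.109, 0.0]
ft_force: [-0.3, 0.6, 0.4]
width: 0.0855
finger_force: 0.0
```

```bash
python3 - <<'E'
from h import *
s=arm.sense();f=imaging.grab_frame("wrist");cv2.imwrite("pics/w1.png",f["frame"])
print(s["t"],s["tool_pos"],R.from_rotvec(s["eef_rot"]).as_matrix().round(3),s["q"].round(2))
c,n=np.array([.447,.312,0]),-.30
x=np.array([np.cos(n),np.sin(n),0]);y=np.array([-x[1],x[0],0])
print(proj(f,pose(f,s),[c+x*a*.095+y*b*.07+[0,0,.057] for a,b in((-1,-1),(1,-1),(1,1),(-1,1))]))
E
```

```text
2.35 [0.44857098 0.30121686 0.23120969] [[-0.958  0.285 -0.   ]
 [ 0.285  0.958 -0.   ]
 [-0.    -0.    -1.   ]] [ 0.03  0.38 -0.83  1.82  0.32  1.08  0.37]
[[242.65284383  85.029963  ]
 [251.7940289  308.02112748]
 [406.03629186 309.31470862]
 [423.10742853  87.36157849]]
```

View pics/w1.png

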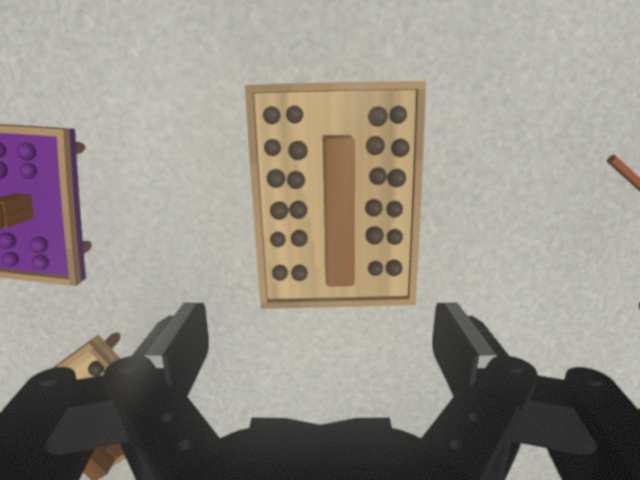

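The wrist view shows the oblong tray with rim corners near (246,86), (425,83), (415,304) and (262,307). The bar top runs from (323–354,136) to (327–354,285). I'll compute its exact pose from these.

```bash
python3 - <<'E'
from h import *
s=arm.sense();f=imaging.grab_frame("wrist");T=pose(f,s)
im=f["frame"]; h=cv2.cvtColor(im,cv2.COLOR_BGR2HSV)
m=cv2.inRange(h,(3,90,30),(14,255,160)); m[:, :290]=0;m[:, 390:]=0;m[:110]=0;m[295:]=0
cn=max(cv2.findContours(m,0,1)[0],key=cv2.contourArea);r=cv2.boxPoints(cv2.minAreaRect(cn));print(r,cv2.contourArea(cn))
for n,p,z in(("bar",r,.105),("hand",[(323,136),(354,136),(354,285),(327,286)],.105),("rim",[(246,86),(425,83),(415,304),(262,307)],.057)):
    c=cast(f,T,p,z);m=c.mean(0);L=[c[1]-c[0],c[2]-c[1]];l=max(L,key=np.linalg.norm)
    yaw=(np.arctan2(l[1],l[0])+np.pi/2)%np.pi-np.pi/2
    Rt=R.from_rotvec(s["eef_rot"]).as_matrix()
    print(n,m,np.linalg.norm(L,axis=1),"yaw",yaw,"tool delta cm",100*Rt.T@(m-[*s["tool_pos"][:2],m[2]]),"tooly",np.arctan2(Rt[1,1],Rt[0,1]))
E
```

```text
[[326. 285.]
 [326. 197.]
 [353. 197.]
 [353. 285.]] 1108.0
bar [0.46460714 0.31202739 0.105     ] [0.06696561 0.01896323] yaw -0.2898256549177347 tool delta cm [-1.23028357e+00  1.49117800e+00 -2.09089143e-04] tooly 1.2771984788209048
hand [0.44473617 0.31781099 0.105     ] [0.02091664 0.10885093] yaw -0.2701166117404059 tool delta cm [ 8.39158844e-01  1.46972786e+00 -6.59002083e-05] tooly 1.2771984788209048
rim [0.44638458 0.31780733 0.057     ] [0.13874984 0.18804801] yaw -0.26989681293817847 tool delta cm [ 6.81265925e-01  1.51708232e+00 -8.06585011e-05] tooly 1.2771984788209048
```

>>> apply_moves(delta_pos=[[0.75,1.5,0],[0,0,0],[0,0,1.5],[0,0,2],[0,0,2],[0,0,2],[0,0,2],[0,0,2],[0,0,1.5],[0,0,1],[0,0,0]], rotation=[[0,0,-0.024],[0,0,0],[0,0,0],[0,0,0],[0,0,0],[0,0,0],[0,0,0],[0,0,0],[0,0,0],[0,0,0],[0,0,0]])

```text
t: 3.37
tool_pos: [0.444, 0.3172, 0.0893]
eef_rot: [-0.419, -3.111, 0.004]
ft_force: [-0.3, -0.1, -0.4]
width: 0.0851
finger_force: 0.0
```

```bash
python3 - <<'E'
from h import *
s=arm.sense();Rt=R.from_rotvec(s["eef_rot"]).as_matrix()
print(s["tool_pos"],100*Rt.T@(np.array([.4455,.3178,.076])-s["tool_pos"]),np.arctan2(Rt[1,1],Rt[0,1]),Rt[:,2],s["ft_force"])
f=imaging.grab_frame("wrist");cv2.imwrite("pics/w2.png",f["frame"])
E
```

```text
[0.44404119 0.31722123 0.08934484] [-0.12839718  0.09826851  1.33391718] 1.3027586001255649 [-0.00296611 -0.00215666 -0.99999328] [-0.25914525 -0.06175763 -0.43249127]
```

View pics/w2.png

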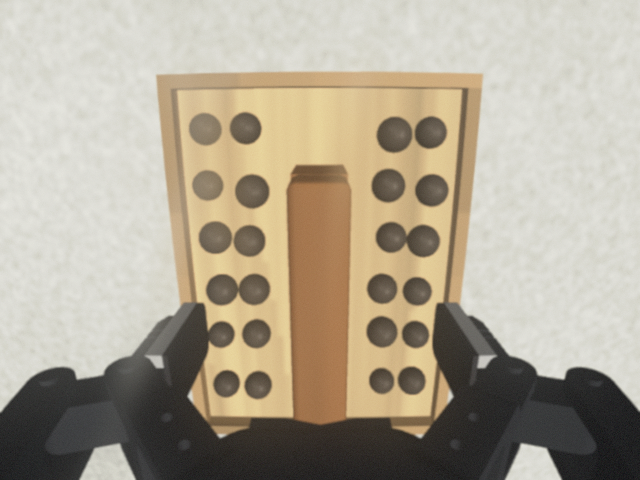

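The bar (290–350 px) is centred between the fingers. I'll lower the last 1.3 cm and grip.

>>> apply_moves(delta_pos=[[-0.1,0.1,0.7],[0,0,0.6],[0,0,0],[0,0,0]], rotation=[[0,0,0],[0,0,0],[0,0,0],[0,0,0]])

```text
t: 3.75
tool_pos: [0.4464, 0.3192, 0.0784]
eef_rot: [0.418, 3.114, -0.0]
ft_force: [0.2, -0.5, 0.9]
width: 0.0856
finger_force: 0.0
```

>>> apply_moves(delta_pos=[[0,0,0],[0,0,0],[0,0,0],[0,0,0],[0,0,0],[0,0,0],[0,0,0],[0,0,0],[0,0,0],[0,0,0],[0,0,0],[0,0,0]], rotation=[[0,0,0],[0,0,0],[0,0,0],[0,0,0],[0,0,0],[0,0,0],[0,0,0],[0,0,0],[0,0,0],[0,0,0],[0,0,0],[0,0,0]], claw=0, squeeze=60)

```text
t: 4.75
tool_pos: [0.4462, 0.3183, 0.0783]
eef_rot: [-0.418, -3.113, 0.003]
ft_force: [-1.6, -5.0, 5.4]
width: 0.0209
finger_force: 64.4
```

>>> apply_moves(delta_pos=[[0,0,-0.3],[0,0,-0.6],[0,0,-1],[0,0,-1.4],[0,0,-1.5],[0,0,-1.5],[0,0,-1.5],[0,0,-1.5],[0,0,-1.5],[0,0,-1.4],[0,0,-1.2],[0,0,-0.9],[0,0,-0.5],[0,0,-0.2],[0,0,0],[0,0,0]], rotation=[[0,0,0],[0,0,0],[0,0,0],[0,0,0],[0,0,0],[0,0,0],[0,0,0],[0,0,0],[0,0,0],[0,0,0],[0,0,0],[0,0,0],[0,0,0],[0,0,0],[0,0,0],[0,0,0]])

```text
t: 6.08
tool_pos: [0.446, 0.3189, 0.2277]
eef_rot: [-0.418, -3.113, 0.001]
ft_force: [0.7, 0.5, -5.6]
width: 0.0209
finger_force: 63.2
```

```bash
python3 - <<'E'
from h import *
s=arm.sense();Rt=R.from_rotvec(s["eef_rot"]).as_matrix()
print(s["t"],s["tool_pos"],np.arctan2(Rt[1,1],Rt[0,1]),Rt[:,2],s["ft_force"],s["width"],s["q"].round(2))
f=imaging.grab_frame("wrist");cv2.imwrite("pics/w3.png",f["frame"])
g=imaging.grab_frame("side");cv2.imwrite("pics/s3.png",g["frame"])
g=cv2.resize(np.hstack([f["frame"],g["frame"]]),(800,300));cv2.imwrite("pics/c3.png",g)
b=np.array([.5015,-.279,.0]); 
# better base by block-mask centroids in both views, block tops
for n,bx in(("side",[(339,329,30,32),(423,331,34,33),(428,385,37,36),(338,381,31,36)]),("scene",[(198,336,36,36),(242,310,35,34),(282,366,37,39),(235,396,39,41)])):
    fr=imaging.grab_frame(n);T=pose(fr);h=cv2.cvtColor(fr["frame"],cv2.COLOR_BGR2HSV)
    m=cv2.inRange(h,(3,90,30),(14,255,140));P=[]
    for x,y,w,hh in bx:
        mm=np.zeros_like(m);mm[y:y+hh,x:x+w]=m[y:y+hh,x:x+w]
        P.append(cv2.minAreaRect(cv2.findNonZero(mm))[0])
    c=cast(fr,T,P,.026);d=c[1]-c[0]+c[2]-c[3];print(n,c.round(3).tolist(),c.mean(0),np.arctan2(d[1],d[0]))
E
```

```text
6.0833 [0.44600664 0.3189331  0.22772767] 1.3040009186746127 [-8.95803179e-04 -5.05109708e-04 -9.99999471e-01] [ 0.70921931  0.54213091 -5.6162189 ] 0.0208594045528284 [-0.01  0.4  -0.83  1.8   0.33  1.08  0.35]
side [[0.451, -0.202, 0.026], [0.588, -0.263, 0.026], [0.547, -0.354, 0.026], [0.41, -0.292, 0.026]] [ 0.49877377 -0.27731938  0.026     ] -0.4215128404791053
scene [[0.417, -0.295, 0.026], [0.454, -0.202, 0.026], [0.589, -0.263, 0.026], [0.549, -0.354, 0.026]] [ 0.50246268 -0.27837048  0.026     ] 1.172622479173939
```

View pics/c3.png

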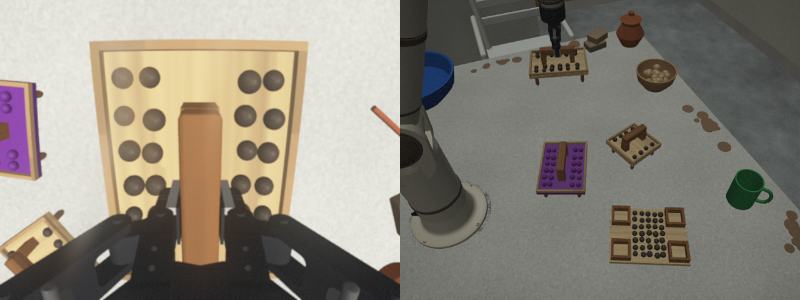

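The tray is lifted and level, and all the beads are still on. The base is at about (0.5005, -0.278) with yaw about -0.41. Carrying over now.

>>> apply_moves(delta_pos=[[-0.15,-0.4,0],[-0.3,-0.8,0],[-0.45,-1.2,0],[-0.6,-1.6,0],[-0.71,-1.9,0],[-0.71,-1.9,0],[-0.71,-1.9,0],[-0.71,-1.9,0],[-0.71,-1.9,0],[-0.71,-1.9,0],[-0.71,-1.9,0],[-0.71,-1.9,0],[-0.71,-1.9,0],[-0.71,-1.9,0],[-0.71,-1.9,0],[-0.71,-1.9,0],[-0.71,-1.9,0],[-0.71,-1.9,0],[-0.71,-1.9,0],[-0.71,-1.9,0]], rotation=[[0,0,0],[0,0,0],[0,0,0],[0,0,0],[0,0,0],[0,0,0],[0,0,0],[0,0,0],[0,0,0],[0,0,0],[0,0,0],[0,0,0],[0,0,0],[0,0,0],[0,0,0],[0,0,0],[0,0,0],[0,0,0],[0,0,0],[0,0,0]])

```text
t: 7.95
tool_pos: [0.4792, -0.0482, 0.2283]
eef_rot: [-0.418, -3.114, 0.001]
ft_force: [-0.2, -0.2, -5.3]
width: 0.021
finger_force: 63.0
```

>>> apply_moves(delta_pos=[[-0.71,-1.9,0],[-0.71,-1.9,0],[-0.71,-1.9,0],[-0.71,-1.9,0],[-0.71,-1.9,0],[-0.71,-1.9,0],[-0.71,-1.9,0],[-0.71,-1.9,0],[-0.71,-1.9,0],[-0.6,-1.6,0],[-0.45,-1.2,0],[-0.3,-0.8,0],[-0.2,-0.5,0],[-0.2,-0.4,0],[0,0,0],[0,0,0],[0,0,0],[0,0,0],[0,0,0],[0,0,0]], rotation=[[0,0,0],[0,0,0],[0,0,0],[0,0,0],[0,0,0],[0,0,0],[0,0,0],[0,0,0],[0,0,0],[0,0,0],[0,0,0],[0,0,0],[0,0,0],[0,0,0],[0,0,0.03],[0,0,0.04],[0,0,0.04],[0,0,0.03],[0,0,0],[0,0,0]])

```text
t: 9.62
tool_pos: [0.5016, -0.2753, 0.2284]
eef_rot: [-0.631, -3.078, -0.001]
ft_force: [-0.4, -0.5, -5.3]
width: 0.0211
finger_force: 63.1
```

```bash
python3 - <<'E'
from h import *
s=arm.sense();Rt=R.from_rotvec(s["eef_rot"]).as_matrix()
print(s["t"],s["tool_pos"],np.arctan2(Rt[1,1],Rt[0,1])-np.pi/2,Rt[:,2],s["ft_force"],s["width"],s["q"].round(2))
print(100*Rt.T@(np.array([.501,-.2772,.228])-s["tool_pos"]))
f=imaging.grab_frame("side");g=imaging.grab_frame("scene");cv2.imwrite("pics/s4.png",f["frame"]);cv2.imwrite("pics/g4.png",g["frame"])
a=f["frame"][180:440,270:530];b=g["frame"][230:490,130:390]
b=cv2.copyMakeBorder(b,0,260-b.shape[0],0,0,0)
cv2.imwrite("pics/c4.png",cv2.resize(np.hstack([a,b]),(800,400)))
E
```

```text
9.6167 [ 0.50157633 -0.2752592   0.22837033] -0.40417604892551506 [ 4.17015968e-05  3.45278704e-04 -9.99999940e-01] [-0.42334135 -0.54364662 -5.29392099] 0.021058184132785707 [ 0.9   0.38 -0.56  1.75  0.23  1.07  1.43]
[-0.02333807 -0.20111979  0.03696401]
```

View pics/c4.png

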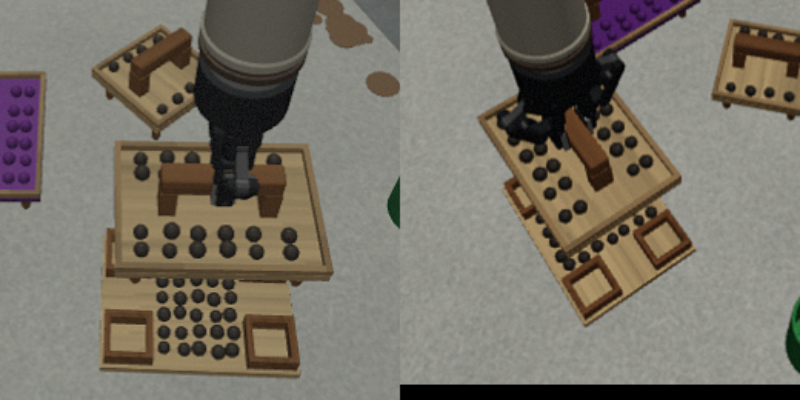

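The tray hangs over the base, parallel to it. I'll lower to about 2 cm above the blocks and check.

>>> apply_moves(delta_pos=[[0,-0.2,0.3],[0,0,0.6],[0,0,0.9],[0,0,1.1],[0,0,1.2],[0,0,1.2],[0,0,1.2],[0,0,1.1],[0,0,0.9],[0,0,0.6],[0,0,0.4],[0,0,0.3],[0,0,0],[0,0,0]], rotation=[[0,0,0],[0,0,0],[0,0,0],[0,0,0],[0,0,0],[0,0,0],[0,0,0],[0,0,0],[0,0,0],[0,0,0],[0,0,0],[0,0,0],[0,0,0],[0,0,0]])

```text
t: 10.88
tool_pos: [0.5008, -0.2782, 0.1306]
eef_rot: [0.634, 3.076, -0.0]
ft_force: [-0.1, 0.6, -5.8]
width: 0.0211
finger_force: 63.1
```

```bash
python3 - <<'E'
from h import *
s=arm.sense();Rt=R.from_rotvec(s["eef_rot"]).as_matrix()
print(s["t"],s["tool_pos"],np.arctan2(Rt[1,1],Rt[0,1])-np.pi/2,Rt[:,2],s["ft_force"],s["width"])
f=imaging.grab_frame("side");g=imaging.grab_frame("scene")
a=f["frame"][250:450,290:490];b=g["frame"][270:470,160:360]
cv2.imwrite("pics/c5.png",cv2.resize(np.hstack([a,b]),(800,400)))
E
```

```text
10.8833 [ 0.50082833 -0.27822685  0.13063757] -0.4067447323810507 [ 5.87020263e-04 -2.79667706e-04 -9.99999789e-01] [-0.14507032  0.6409781  -5.78597188] 0.021116804588360693
```

View pics/c5.png

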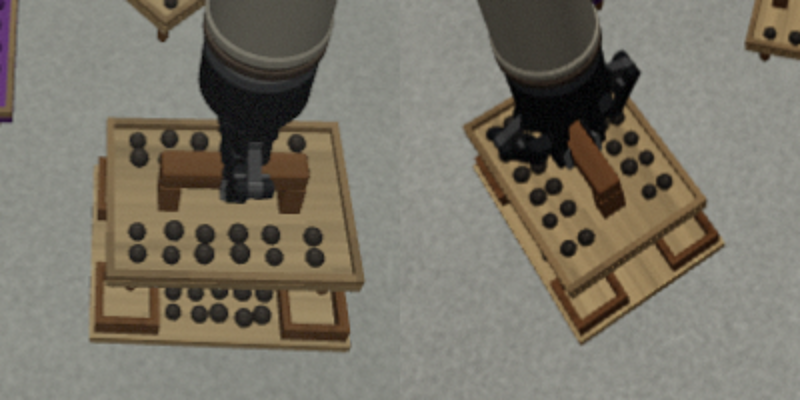

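The tray hovers over the base. I'll cast the rim corners to confirm its centre: side crop (108,119), (341,123), (362,277), (106,272); scene crop left (466,125), bottom (573,284), right (705,200).

```bash
python3 - <<'E'
from h import *
f=imaging.grab_frame("side")
p=np.array([(108,119),(341,123),(362,277),(106,272)])/2+[290,250]
c=cast(f,pose(f),p,.109);d=c[1]-c[0]+c[2]-c[3];print(c.mean(0),np.arctan2(d[1],d[0]),np.linalg.norm(np.diff(c,axis=0),axis=1))
f=imaging.grab_frame("scene")
p=np.array([(66,125),(173,284),(305,200)])/2+[160,270]
c=cast(f,pose(f),p,.109);d=c[1]-c[0];print((c[0]+c[2])/2,np.arctan2(d[1],d[0]),np.linalg.norm(np.diff(c,axis=0),axis=1))
E
```

```text
[ 0.50083831 -0.27699693  0.109     ] -0.40629928441228597 [0.19147024 0.13457197 0.18943712]
[ 0.50115667 -0.27873901  0.109     ] -0.3891538273499209 [0.18390424 0.13159964]
```

The centres agree within about 2 mm and the yaw within 0.02 rad. Seating slowly.

>>> apply_moves(delta_pos=[[0,0,0.3],[0,0,0.4],[0,0,0.4],[0,0,0.4],[0,0,0.4],[0,0,0.4],[0,0,0.4],[0,0,0.4],[0,0,0.3],[0,0,0.2],[0,0,0.15],[0,0,0.1],[0,0,0],[0,0,0]], rotation=[[0,0,0],[0,0,0],[0,0,0],[0,0,0],[0,0,0],[0,0,0],[0,0,0],[0,0,0],[0,0,0],[0,0,0],[0,0,0],[0,0,0],[0,0,0],[0,0,0]])

```text
t: 12.25
tool_pos: [0.5006, -0.2782, 0.0919]
eef_rot: [0.635, 3.077, -0.0]
ft_force: [0.3, -0.8, -5.8]
width: 0.0207
finger_force: 63.1
```

Not in contact yet (wrist force unchanged). I'll go down in small steps.

>>> apply_moves(delta_pos=[[0,0,0.1],[0,0,0.1],[0,0,0],[0,0,0]], rotation=[[0,0,0],[0,0,0],[0,0,0],[0,0,0]])

```text
t: 12.58
tool_pos: [0.5007, -0.2784, 0.0902]
eef_rot: [0.635, 3.076, -0.001]
ft_force: [-0.3, -0.5, -2.4]
width: 0.021
finger_force: 63.4
```

>>> apply_moves(delta_pos=[[0,0,0.1],[0,0,0],[0,0,0]], rotation=[[0,0,0],[0,0,0],[0,0,0]])

```text
t: 12.83
tool_pos: [0.5007, -0.2787, 0.09]
eef_rot: [0.635, 3.076, -0.001]
ft_force: [-4.2, -0.1, 5.5]
width: 0.0211
finger_force: 64.5
```

Seated at the expected height. Releasing and retreating.

>>> apply_moves(delta_pos=[[0,0,0],[0,0,0],[0,0,0],[0,0,0],[0,0,0],[0,0,0],[0,0,0],[0,0,0],[0,0,0],[0,0,0]], rotation=[[0,0,0],[0,0,0],[0,0,0],[0,0,0],[0,0,0],[0,0,0],[0,0,0],[0,0,0],[0,0,0],[0,0,0]], claw=0.8)

```text
t: 13.67
tool_pos: [0.5005, -0.2781, 0.0888]
eef_rot: [-0.635, -3.077, -0.0]
ft_force: [1.1, -1.2, 0.9]
width: 0.0685
finger_force: 0.0
```

>>> apply_moves(delta_pos=[[0,0,-0.5],[0,0,-1],[0,0,-1.5],[0,0,-2],[0,0,-2],[0,0,-2],[0,0,-2],[0,0,-2],[0,0,-1.5],[0,0,-1],[0,0,0],[0,0,0]], rotation=[[0,0,0],[0,0,0],[0,0,0],[0,0,0],[0,0,0],[0,0,0],[0,0,0],[0,0,0],[0,0,0],[0,0,0],[0,0,0],[0,0,0]])

```text
t: 14.67
tool_pos: [0.5006, -0.2783, 0.2444]
eef_rot: [0.634, 3.076, -0.001]
ft_force: [0.1, 0.6, -0.6]
width: 0.0684
finger_force: 0.0
```

```bash
python3 - <<'E'
from h import *
print(arm.sense()["t"],arm.sense()["width"])
f=imaging.grab_frame("side");g=imaging.grab_frame("wrist")
a=f["frame"][250:450,290:490];b=g["frame"][:,80:560]
cv2.imwrite("pics/c6.png",np.hstack([cv2.resize(a,(400,400)),cv2.resize(b,(400,400))]))
E
```

```text
14.6667 0.06840282606755328
```

View pics/c6.png

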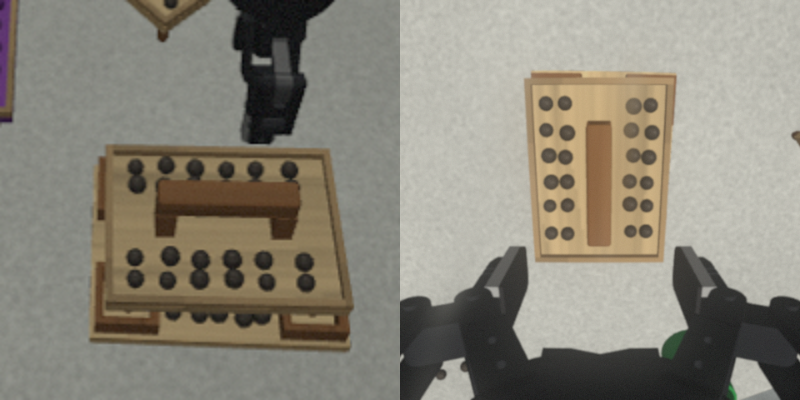

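The tray sits level on the base tray, parallel and centred. All the beads are on and the gripper is clear.

```bash
python3 -c "
from plant import arm
print(arm.sign_off())"
```

```text
the job is handed in; nothing more can be done
None
```

The oblong tray is stacked on the base tray with its pins down in the sockets by seating height and pictures, level with its beads on; I let go and handed the job in at about 15 s, but the sign-off gave no verdict.

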